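# Latch the press-jaw case

## Robot

A 6-joint arm with a two-finger parallel gripper is mounted at the origin on the work surface. World frame = base frame: x ahead of the robot, y to its left, z up, the work surface at z = 0. Lengths are in m, angles in rad, forces in N, time in s.
With the tool pointing down it reaches from about 0.35 to 0.775 m from the base axis. Payload 5.5 kg.
Tool frame: the origin (TCP) lies midway between the tips of the shut fingers; the grasp point (between the pads) lies grasp_offset behind it (grasp_offset is the distance from the TCP to the grasp point, in m); z points along the fingers, y is the line along which they close (so a half turn about z gives the same grasp; the last joint's range is limited). The gripper opens to 85 mm and grips with 20 to 120 N. Pads are 22 mm wide; open, the fingers measure 114 mm over their backs; the gripper's body (76 mm by 85 mm) begins 54 mm behind the grasp point. The pads swing forward as they close: fully open they stand 13 mm farther back than shut.
Start: joints at [1.073, 0.313, 0.046, 1.304, 0, 1.431], TCP at [0.201, 0.539, 0.231] pointing down, gripper open.
Joint ranges: [-2.76, 2.76], [-0.86, 1.69], [-1.03, 1.26], [-2.2, 2.34], [-1.47, 1.5], [-3.14, 3.14]. Speed limits (rad/s): [2.57, 2.57, 3.14, 3.14, 3.14, 3.14].

## Interface

Orientations are given as a unit quaternion [w, x, y, z].
In Python, from workcell import * gives the robot as it stands.
- The arm moves only by the tool step_arm, never from a script. Its argument "deltas" is a list of rows, each a list of 7 numbers: the shift along the world's x, y, z in mm, then the turn, a rotation vector about the world's x, y, z in degrees, then the gripper's target within -1 to 1 (fully open at 1, half-way at 0, shut at -1). A call has 1 to 5 rows; each row shifts and turns the commanded pose from where the row before left it; what a row does not reach is not made up. A row lasts 1/10 s, in which the tool goes at most 50 mm and 8.59 degrees, less where a joint would pass 70% of its speed; a pose out of reach is approached as far as the arm can. A call is refused whole if a number of a shift passes 50 or a number of a turn 8.59, either way. A call with a gripper value outside its range is refused whole. The fingers move at their own pace and stop on an object; "newtons" is the grip in N (left out, the last holds). Time passes only in rows, so rows that do not move let the fingers close. It gives the time, the measured TCP pose, the force, the opening and the grip force at its end, in the units of the state.
- get_state(): the state, without advancing time (a new reading comes with each control period).
- read_camera(name): name is "scene" or "top" or "wrist"; returns a dict with "image" (480x640x3 uint8, red, green, blue), "z_map" (480x640 float32, m along the optical axis (not along the pixel's ray), 0 where there is no reading), "K" (3x3 intrinsics, pixels), "world_from_camera" (4x4, takes a point from camera to world coordinates). Camera axes: x right, y down, z forward; pixel columns grow to the right and rows downward; lengths in m; the calibration is good to about 2 mm. A picture is of the moment at which its call begins.
- hand_in(): hands the job in; it is judged then, once.
The state is a dict: "clock": time; "joint_pos": joint angles; "qvel": joint speeds; "tau": joint torques, N m; "tcp_pos": TCP position; "orientation": TCP orientation; "wrist_force": force on the tool from outside, world axes, zero at the start; "ft_torque": the same for the moment, N m; "finger_gap": finger opening in m; "grip_force": force on a finger pad.
Only numpy, scipy, OpenCV 4.12 (cv2) and the standard library are available. Lean on these libraries where they do the work, as an engineer would, in place of code of your own. Each camera call takes 0.05 s, during which the arm holds its last target. There are 200 camera calls.

## Task

The blue press-jaw case on the bench stands unlatched with its seam sprung ajar. Take the latch claw by its orange tab, set it down lightly behind the steel keeper on the far half (pressing it down with no more than about 15 N) and draw it back until it bites, then swing the lever over and down past centre until it lies flat and holds the seam shut. Push the lever with no more than about 20 N, do not shift the other things on the bench, and let go of the case at the end.

Things in the scene. Friction and masses are not known exactly. Their poses are not given: they have to be found in the camera images.
- case: blue carry case standing upright, fixed to the bench. Origin: on the bench under the seam. Its +x runs across the seam from the near half (case x -60 to -2 mm) to the far half (2 to 56 mm); y along the seam (-110 to 110); top deck 150 mm above the bench. The latch lies on the top in the plane y = 0. A black carry handle stands 31 mm out of the +y end
- lid (a joint): far half of the case: angle about a hinge along the bottom of the seam, 8 mm above the bench. 0 = shut, about 0.030 rad = sprung ajar (the gap at the top is then 4.4 mm wider than shut). A stiff rubber gasket pushes it ajar, about 22 N per mm at the keeper. Latched properly it reads about 0.008
- keeper (a point): top edge of the keeper's far (+x) face, 10 mm above the deck, 18 mm beyond the seam when shut, 22 mm ajar. The keeper is a steel rail 18 mm wide (y): a nose 4 mm high and 6 mm long (from this point towards -x) overhanging a 3 mm thick neck by 3 mm on the far side; the claw's toe goes under the overhang. Axes as the far half
- lever (a joint): steel latch lever, red end, hinged along case y on the near half: 0 = flat home (points to case -x), 1.57 = upright, grows as raised towards the keeper, at most 2.1. Stays where left (0.03 N m) and is drawn along by the claw (2 to 4 N at the tab) back to about 1.1, where the claw bites. From there it takes up to 0.4 N m (most near 0.8) to dead centre at about 0.2, then falls home to a hard stop
- lever_pivot (a point): pivot axis of the lever, 28 mm on the near side of the seam, 12 mm above the deck
- lever_tip (a point): middle of the free end of the lever, upper face when home, 64 mm from the pivot. The handle is a flat bar 24 mm wide (y), 5 mm thick, from 20 to 64 mm from the pivot
- claw (a joint): claw angle to the lever, 0 = latched. Its slope above level (hook end towards case +x) is claw minus lever; resting behind the keeper it is about -0.3. Its pivot is on the lever: with the lever home 15.85 mm nearer (-x) and 2.2 mm lower than the lever pivot. Stiff (0.03 N m): it keeps its angle to the lever, so a claw left slack, not drawn under the overhang, is lifted off as the lever swings
- tab (a point): grip point of the orange tab on the claw: 12 mm thick (y) by 18 mm long, standing 33 mm out of the claw, this point 10 mm below its end; 59 mm from the claw pivot along the claw and 28 mm above it. Axes: x along the claw to the hook, y along case y, z out along the tab. Pinch it across y. Under the tab a steel bridge 32 mm wide begins 23 mm below this point
- hook (a point): end of the claw's toe, mid height: the claw ends in a downturned lip 5 mm thick, 20 mm wide, its foot a toe 3 mm thick pointing 2.5 mm back. 60.5 mm along the claw from its pivot, 5.7 mm below it; the lip's outer face is at 68 mm. Bitten: 2 to 3 mm on the -x side of point keeper, 5.5 mm below it. To pass the nose it must come down 1 mm or more on the +x side
- press_jaw: loose dark steel press jaw with a brass pin, 71 x 78 x 34 mm, on the bench on the near side of the case; origin under its middle
- tee: loose brass pipe tee, 70 mm long, 32 mm high, on the near side of the case; origin under its middle
- tub: white tub with a blue cap, 90 mm across, 140 mm high; origin under its middle
- hammer: hammer with a blue handle lying on the bench; origin under it
- wrench: steel wrench lying on the bench; origin under it
- screwdriver: red screwdriver lying on the bench; origin under it

How it is judged:
On the way, in this order (a step that is already met when the one before it is completed fails the run):
1. the claw has bitten: its toe is under the keeper's overhang while the lever is still raised (z of hook in the frame of keeper below -0.004 m and x of hook in the frame of keeper between -0.0045 and -0.001 m and value of joint lever above 0.6 rad), for 0.2 s.
2. the lever is swung down over centre with the claw still hooked (value of joint lever below 0.08 rad and value of joint lid below 0.016 rad), for 0.2 s.
At the end, for the whole second after the job is handed in: the lever lies flat (within 0.08 rad of home), the claw's toe is under the keeper's overhang (hook point 1 to 4.5 mm on the near side of, and at least 4 mm below, the keeper's top far edge) and the far half is drawn shut (lid angle under 0.016 rad) (all of step 2 and z of hook in the frame of keeper below -0.004 m and x of hook in the frame of keeper between -0.0045 and -0.001 m); the robot touches nothing.
It fails at once if the lever's handle is pushed with more than 25 N (contact force between anything else and lever_c2 above 25 N).
It fails at once if the claw is pressed on the keeper or the far half with more than 30 N while the lever is up (above 1.3 rad) (value of joint lever above 1.3 rad and contact force between claw and lid above 30 N).
It fails at once if a bystander is shifted by more than 25 mm (distance of any of press_jaw, tee, tub, hammer, wrench, screwdriver from where it was at the start of the episode above 0.025 m).
It also fails if it takes over 59 s, if anything falls off the work surface, if the arm or the gripper's body presses on something with over 40 N, if the wrist force passes 120 N, or if a joint passes its speed limit or range.

## Working session

There is one attempt and no reset: what is moved stays moved. The work goes in short steps, Python scripts to look and compute and a tool call to move; the robot and the scene stay as the last step left them, time stands still between calls to the robot, and variables do not carry over. Pictures are saved under pics/ and viewed, at most 10 in all, crops included, and the job is handed in when it is done.

Besides the shell and the picture viewer there is one more tool, called by a JSON object that holds its "method" and its "body", one argument or row to a line. step_arm: Moves the arm, as the interface text tells. Its arguments: {"type":"object","properties":{"deltas":{"type":"array","items":{"type":"array","items":{"type":"number"}}},"newtons":{"type":"number"}},"required":["deltas"]}

```bash
mkdir -p pics; ls; cat > h.py <<'E'
import numpy as np, cv2
from workcell import *
def grab(n,name):
    c=read_camera(n); np.savez(f'pics/{name}.npz',**c); cv2.imwrite(f'pics/{name}.png',c['image'][:,:,::-1]); return c
def pts(c):
    K=c['K'];z=c['z_map'];v,u=np.mgrid[:480,:640]
    p=np.stack([(u-K[0,2])/K[0,0]*z,(v-K[1,2])/K[1,1]*z,z],-1)
    T=c['world_from_camera'];return p@T[:3,:3].T+T[:3,3]
E
python3 - <<'E'
from h import *
a=grab('scene','s0')['image'];b=grab('top','t0')['image']
s=get_state();print(s)
E
```

```text
pics
{'clock': 0.1, 'joint_pos': array([1.07337656e+00, 3.13954887e-01, 4.50701705e-02, 1.30360773e+00,
       8.87974846e-06, 1.43119841e+00]), 'qvel': array([-1.86269293e-04, -2.49629902e-03,  1.61303014e-03, -4.92467086e-04,
       -1.10737374e-05,  5.32889090e-04]), 'tau': array([ 1.97893307e-03, -4.81726277e+01,  2.99244153e+01,  1.27064230e-02,
       -7.58307874e-05, -1.52076291e-05]), 'tcp_pos': array([0.20116438, 0.53816225, 0.23047205]), 'orientation': array([-2.69787033e-04,  1.77957926e-01,  9.84037732e-01, -8.04014669e-04]), 'wrist_force': array([ 0.18698169,  0.84723824, -0.02906917]), 'ft_torque': array([0.00591218, 0.01485989, 0.0073373 ]), 'grip_force': 0.0, 'finger_gap': 0.08550787829911287}
```

View pics/s0.png

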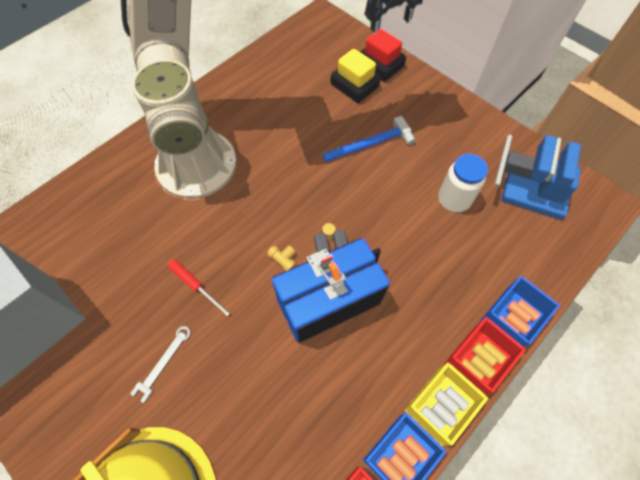

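View pics/t0.png

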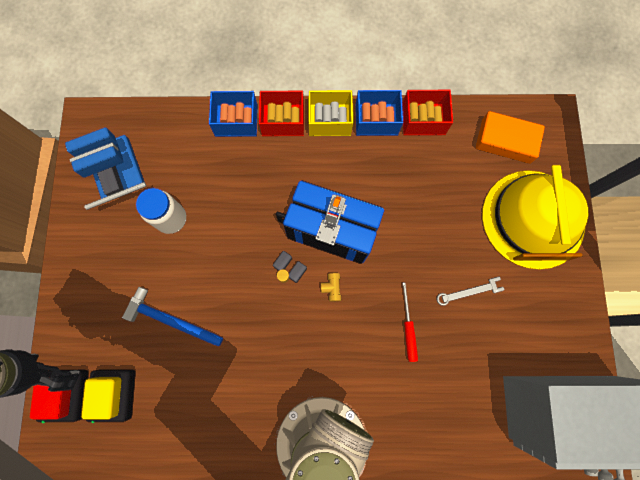

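The top picture shows the case at about (333,220), with the latch from (327,235) to (336,202). The near half faces the robot; the jaw (285,267) and the tee (332,287) are on the near side. Next I'll fit the case pose and zoom in on the latch.

```bash
python3 - <<'E'
from h import *
c=dict(np.load('pics/t0.npz'));P=pts(c);im=c['image'].astype(int)
m=(im[...,2]>120)&(im[...,0]<70)&(P[...,2]>.14)&(P[...,2]<.165)
m[:170]=0;m[270:]=0;m[:,:270]=0;m[:,400:]=0
q=P[m];print(len(q),np.median(q[:,2]))
r=cv2.minAreaRect((q[:,:2]*1000).astype(np.float32));print(r,cv2.boxPoints(r))
# robust side edges
sub=np.zeros((480,640),np.uint8);sub[m]=255
d=im; 
o=(im[...,0]>200)&(im[...,1]>80)&(im[...,1]<160)&(im[...,2]<90);o[:180]=0;o[260:]=0;o[:,:300]=0;o[:,360:]=0
print('orange',np.c_[np.argwhere(o),P[o].round(4)])
o=(im[...,0]>150)&(im[...,1]<70)&(im[...,2]<90);o[:180]=0;o[260:]=0;o[:,:300]=0;o[:,360:]=0
print('red',np.c_[np.argwhere(o),P[o].round(4)])
print(c['world_from_camera'][:3,3],c['K'][0,0])
t=im[180:265,275:390].astype(np.uint8)[:,:,::-1]
s=np.load('pics/s0.npz')['image'][215:345,255:400,::-1]
cv2.imwrite('pics/z0.png',np.hstack([cv2.resize(t,(400,400*85//115),interpolation=2),cv2.resize(s,(400,400*85//115),interpolation=2)]))
E
```

```text
3265 0.14939931045893196
((538.7969360351562, -30.73187255859375), (218.88455200195312, 122.28883361816406), 70.50127410888672) [[ 444.6289   -113.48837 ]
 [ 559.90436  -154.30666 ]
 [ 632.96497    52.024628]
 [ 517.6895     92.84291 ]]
orange [[ 1.960e+02  3.370e+02  5.667e-01 -3.710e-02  2.193e-01]
 [ 1.970e+02  3.370e+02  5.609e-01 -3.650e-02  2.298e-01]
 [ 1.970e+02  3.380e+02  5.622e-01 -3.890e-02  2.257e-01]
 [ 1.970e+02  3.390e+02  5.640e-01 -4.150e-02  2.203e-01]
 [ 1.970e+02  3.400e+02  5.653e-01 -4.390e-02  2.162e-01]
 [ 1.980e+02  3.350e+02  5.549e-01 -3.140e-02  2.414e-01]
 [ 1.980e+02  3.360e+02  5.547e-01 -3.360e-02  2.420e-01]
 [ 1.980e+02  3.370e+02  5.565e-01 -3.610e-02  2.363e-01]
 [ 1.980e+02  3.380e+02  5.570e-01 -3.840e-02  2.349e-01]
 [ 1.980e+02  3.400e+02  5.590e-01 -4.320e-02  2.283e-01]
 [ 1.990e+02  3.350e+02  5.526e-01 -3.140e-02  2.415e-01]
 [ 1.990e+02  3.360e+02  5.528e-01 -3.360e-02  2.409e-01]
 [ 1.990e+02  3.370e+02  5.516e-01 -3.560e-02  2.446e-01]
 [ 1.990e+02  3.380e+02  5.524e-01 -3.790e-02  2.419e-01]
 [ 1.990e+02  3.390e+02  5.532e-01 -4.030e-0
[... 1982 characters left out ...]
01]
 [ 2.060e+02  3.350e+02  5.379e-01 -3.130e-02  2.374e-01]
 [ 2.060e+02  3.360e+02  5.386e-01 -3.370e-02  2.350e-01]
 [ 2.060e+02  3.370e+02  5.376e-01 -3.570e-02  2.384e-01]
 [ 2.130e+02  3.280e+02  5.259e-01 -1.620e-02  2.239e-01]
 [ 2.130e+02  3.290e+02  5.257e-01 -1.840e-02  2.245e-01]
 [ 2.140e+02  3.310e+02  5.234e-01 -2.280e-02  2.246e-01]
 [ 2.150e+02  3.340e+02  5.206e-01 -2.940e-02  2.261e-01]]
red [[ 2.130e+02  3.300e+02  5.252e-01 -2.060e-02  2.261e-01]
 [ 2.140e+02  3.330e+02  5.224e-01 -2.710e-02  2.280e-01]
 [ 2.150e+02  3.360e+02  5.211e-01 -3.390e-02  2.243e-01]
 [ 2.160e+02  3.370e+02  5.191e-01 -3.610e-02  2.232e-01]]
[0.26245889 0.0128435  1.15156827] 434.4710355737687
```

View pics/z0.png

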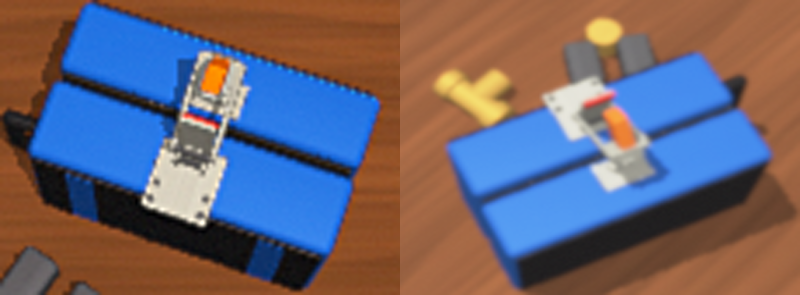

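The zoom shows the lever raised a little past upright (red tip at about x -16, z 226 in the case frame). The claw sits above the keeper with the orange tab up. The case is yawed about -19.5°, and tool y already lies nearly along case y. I'll move over it for a wrist view.

{"method": "step_arm", "body": {
  "deltas": [
    [10, -30, 30, 0, 0, 0, 1],
    [20, -42, 30, 0, 0, 0, 1],
    [22, -42, 20, 0, 0, 0, 1],
    [22, -42, 20, 0, 0, 0, 1],
    [22, -42, 10, 0, 0, 0, 1]
  ]
}}

```text
clock: 0.6
tcp_pos: [0.2948, 0.3458, 0.3387]
orientation: [0.001, 0.177, 0.984, 0.001]
wrist_force: [1.3, 1.2, -0.2]
finger_gap: 0.0853
grip_force: 0.0
```

{"method": "step_arm", "body": {
  "deltas": [
    [22, -42, 5, 0, 0, 0, 1],
    [22, -42, 5, 0, 0, 0, 1],
    [22, -42, 0, 0, 0, 0, 1],
    [22, -42, 0, 0, 0, 0, 1],
    [22, -42, 0, 0, 0, 0, 1]
  ]
}}

```text
clock: 1.1
tcp_pos: [0.4045, 0.1352, 0.3472]
orientation: [0.0, 0.178, 0.984, 0.0]
wrist_force: [0.6, 1.0, 0.1]
finger_gap: 0.0854
grip_force: 0.0
```

{"method": "step_arm", "body": {
  "deltas": [
    [22, -40, 0, 0, 0, 0, 1],
    [22, -40, 0, 0, 0, 0, 1],
    [22, -40, 0, 0, 0, 0, 1],
    [20, -30, 0, 0, 0, 0, 1],
    [0, 0, 0, 0, 0, 0, 1]
  ]
}}

```text
clock: 1.6
tcp_pos: [0.492, -0.0165, 0.3458]
orientation: [-0.001, 0.18, 0.984, -0.0]
wrist_force: [-0.0, 0.1, -0.4]
finger_gap: 0.0852
grip_force: 0.0
```

```bash
python3 - <<'E'
from h import *
c=grab('wrist','w0');s=get_state();print(s['tcp_pos'],s['orientation'],c['world_from_camera'].round(3),c['K'][0,0])
E
```

```text
[ 0.49074854 -0.01470504  0.34608008] [-1.06886289e-03  1.79777385e-01  9.83706735e-01  9.23152453e-05] [[ 0.355  0.899  0.256  0.427]
 [ 0.935 -0.342 -0.098  0.008]
 [-0.001  0.274 -0.962  0.489]
 [ 0.     0.     0.     1.   ]] 372.41544202526484
```

View pics/w0.png

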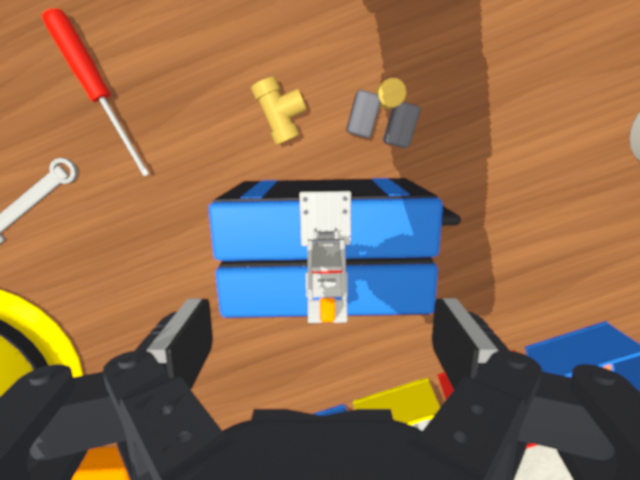

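The wrist view shows the plate at (325,218), the lever with its red edge at (326,271), and the orange tab at (328,308). The deck's near half spans (210..442, 198..260).

```bash
cat >> h.py <<'E'
def casepose(c,yaw0=-0.34):
    P=pts(c);im=c['image'].astype(int)
    m=(im[...,2]>100)&(im[...,0]<80)&(im[...,2]>im[...,1]*1.4)&(abs(P[...,2]-.15)<.006)&(np.hypot(P[...,0]-.54,P[...,1]+.03)<.14)
    return P,m
def fwd(L,C):
    """lever, claw -> case xz (mm) of clawpivot, tab, hook, tip, slope"""
    u=np.array([-np.cos(L),np.sin(L)]);n=np.array([np.sin(L),np.cos(L)])
    p=np.array([-28,162])+15.85*u-2.2*n
    s=C-L;a=np.array([np.cos(s),np.sin(s)]);b=np.array([-a[1],a[0]])
    return dict(p=p,tab=p+59*a+28*b,tabend=p+59*a+38*b,hook=p+60.5*a-5.7*b,tip=np.array([-28,162])+64*u+2.5*n,s=s)
E
python3 - <<'E'
from h import *
for n in ('w0','t0'):
    c=dict(np.load(f'pics/{n}.npz'));P,m=casepose(c)
    q=P[m];print(n,len(q),np.median(q[:,2]))
    # fit yaw via seam + outer edges: rectangle, use percentiles in rotated frame
    best=None
    for yaw in np.arange(-.40,-.28,.0025):
        R=np.array([[np.cos(yaw),np.sin(yaw)],[-np.sin(yaw),np.cos(yaw)]]);r=q[:,:2]@R.T*1000
        h=np.histogram(r[:,0],np.arange(r[:,0].min(),r[:,0].max(),1.0))[0]
        sc=(np.diff(h.astype(float))**2).sum()
        if best is None or sc>best[0]: best=(sc,yaw,r,h)
    sc,yaw,r,h=best
    e=np.percentile(r,[.3,99.7],0);print('yaw',yaw,'ext',e)
    H,ed=np.histogram(r[:,0],np.arange(e[0,0]-6,e[1,0]+6,1));print(list(zip(ed.round(0).astype(int),H)))
    im=c['image'].astype(int)
    R3=np.array([[np.cos(yaw),np.sin(yaw),0],[-np.sin(yaw),np.cos(yaw),0],[0,0,1]])
    Q=P@R3.T*1000
    near=(np.hypot(P[...,0]-.54,P[...,1]+.03)<.06)&(P[...,2]>.17)
    o=near&(im[...,0]>180)&(im[...,1]>80)&(im[...,1]<190)&(im[...,2]<60);print('orange',np.percentile(Q[o],[2,25,50,75,98],0).round(1),o.sum())
    o=near&(im[...,0]>140)&(im[...,1]<80)&(im[...,2]<90);print('red',np.percentile(Q[o],[2,50,98],0).round(1),o.sum())
    o=near&(abs(im[...,0]-im[...,2])<40);print('grey',np.percentile(Q[o],[2,50,98],0).round(1),o.sum())
E
```

```text
w0 15738 0.1499827472805601
yaw -0.34249999999999997 ext [[458.65540769  46.15908682]
 [577.50341345 259.85010434]]
[(np.int64(453), np.int64(0)), (np.int64(454), np.int64(0)), (np.int64(455), np.int64(0)), (np.int64(456), np.int64(0)), (np.int64(457), np.int64(34)), (np.int64(458), np.int64(14)), (np.int64(459), np.int64(11)), (np.int64(460), np.int64(182)), (np.int64(461), np.int64(255)), (np.int64(462), np.int64(206)), (np.int64(463), np.int64(202)), (np.int64(464), np.int64(172)), (np.int64(465), np.int64(100)), (np.int64(466), np.int64(98)), (np.int64(467), np.int64(83)), (np.int64(468), np.int64(85)), (np.int64(469), np.int64(76)), (np.int64(470), np.int64(83)), (np.int64(471), np.int64(81)), (np.int64(472), np.int64(85)), (np.int64(473), np.int64(86)), (np.int64(474), np.int64(84)), (np.int64(475), np.int64(91)), (np.int64(476), np.int64(79)), (np.int64(477), np.int64(88)), (np.int64(478), np.int64(86)), (np.int64(479), np.int64(94)), (np.int64(480), np.int64(84)), (np.int64(481), np.int64(85)), (np.int64(482), np.int64(88)), (np.int64(483), np.int64(85)), (np.int64(484), np.i
[... 7058 characters left out ...]
.int64(31)), (np.int64(571), np.int64(28)), (np.int64(572), np.int64(33)), (np.int64(573), np.int64(29)), (np.int64(574), np.int64(34)), (np.int64(575), np.int64(30)), (np.int64(576), np.int64(27)), (np.int64(577), np.int64(26)), (np.int64(578), np.int64(24)), (np.int64(579), np.int64(10)), (np.int64(580), np.int64(4)), (np.int64(581), np.int64(0)), (np.int64(582), np.int64(0)), (np.int64(583), np.int64(0)), (np.int64(584), np.int64(0))]
orange [[519.6 142.3 225.6]
 [523.3 145.1 237.6]
 [528.  147.8 240. ]
 [532.5 150.4 241.8]
 [543.8 153.4 244.8]] 50
red [[502.1 136.9 223.4]
 [502.6 145.6 225.9]
 [541.1 153.1 230.4]] 8
grey [[489.6 132.  177.8]
 [500.  146.2 204.2]
 [550.2 163.4 226.7]] 254
```

```bash
cat >> h.py <<'E'
from scipy.spatial.transform import Rotation as Ro
O=np.array([539.5,-30.6]);YAW=-.34
ex=np.array([np.cos(YAW),np.sin(YAW),0]);ey=np.array([-np.sin(YAW),np.cos(YAW),0])
def w(cx,cz,cy=0): return np.r_[O,0]+cx*ex+cy*ey+np.array([0,0,cz])
def now():
    s=get_state();q=s['orientation'];R=Ro.from_quat(np.r_[q[1:],q[0]]);return s['tcp_pos']*1000,R,s
def des(lean,flip=False):
    """tool rotation, lean>0 = top of tool towards +case x"""
    z=-(np.sin(lean)*ex+np.cos(lean)*np.array([0,0,1]));x=np.cross(ey,z)
    return Ro.from_matrix(np.stack([x,ey,z],1))
def goto(cx,cz,lean,g=None,cy=0):
    """delta to put grasp point at case (cx,cz)"""
    g=grasp_offset*1000 if g is None else g
    p,R,s=now();D=des(lean);t=w(cx,cz,cy)+g*D.as_matrix()[:,2]
    print('d',(t-p).round(1),'rot',np.degrees((D*R.inv()).as_rotvec()).round(1))
def where(g=None):
    g=grasp_offset*1000 if g is None else g
    p,R,s=now();M=R.as_matrix();gp=p-g*M[:,2]-np.r_[O,0]
    print('grasp case',(gp@ex).round(1),(gp@ey).round(1),gp[2].round(1),'lean',np.arctan2(-M[:,2]@ex,-M[2,2]).round(3),'F',s['wrist_force']@ex,s['wrist_force'][2],'t',s['clock'],'gap',s['finger_gap'],s['grip_force'])
E
python3 - <<'E'
from h import *
import workcell;print(grasp_offset,[n for n in dir(workcell) if n[0]!='_'])
where()
for L,s in((1.7,.45),(1.7,.4),(1.7,-.3),(1.5,-.3),(1.1,-.27)):print(L,s,{k:np.round(v,1) for k,v in fwd(L,L+s).items()})
b=np.array([-np.sin(.42),np.cos(.42)]); q=np.array([12.5,229.5])+2*b
goto(*(q+60*b),-.42); goto(*q,-.42)
E
```

```text
0.0187 ['MotionError', 'get_state', 'grasp_offset', 'hand_in', 'read_camera']
grasp case -51.2 -1.3 364.8 lean 0.002 F -1.1421758415538215 -0.11536398475920895 t 1.65 gap 0.08518422671208324 0.0
1.7 0.45 {'p': array([-28.1, 178. ]), 'tab': array([ 12.8, 228.9]), 'tabend': array([  8.5, 237.9]), 'hook': array([ 28.8, 199.2]), 'tip': array([-17.3, 225.1]), 's': np.float64(0.4)}
1.7 0.4 {'p': array([-28.1, 178. ]), 'tab': array([ 15.3, 226.8]), 'tabend': array([ 11.4, 236. ]), 'hook': array([ 29.8, 196.3]), 'tip': array([-17.3, 225.1]), 's': np.float64(0.4)}
1.7 -0.3 {'p': array([-28.1, 178. ]), 'tab': array([ 36.5, 187.3]), 'tabend': array([ 39.5, 196.9]), 'hook': array([ 28. , 154.7]), 'tip': array([-17.3, 225.1]), 's': np.float64(-0.3)}
1.5 -0.3 {'p': array([-31.3, 177.7]), 'tab': array([ 33.3, 187. ]), 'tabend': array([ 36.3, 196.5]), 'hook': array([ 24.8, 154.3]), 'tip': array([-30., 226.]), 's': np.float64(-0.3)}
1.1 -0.27 {'p': array([-37.2, 175.1]), 'tab': array([ 27.2, 186.4]), 'tabend': array([ 29.8, 196. ]), 'hook': array([ 19.6, 153.5]), 'tip': array([-54.8, 220.2]), 's': np.float64(-0.3)}
d [ 43.9 -14.2 -77. ] rot [ -8.3 -22.7   1.2]
d [  67.   -22.3 -131.8] rot [ -8.3 -22.7   1.2]
```

{"method": "step_arm", "body": {
  "deltas": [
    [11, -4, -10, -2, -5.7, 0.3, 1],
    [11, -4, -20, -2.1, -5.7, 0.3, 1],
    [11, -4, -25, -2.1, -5.7, 0.3, 1],
    [11, -3, -22, -2.1, -5.6, 0.3, 1],
    [0, 0, 0, 0, 0, 0, 1]
  ]
}}

```text
clock: 2.15
tcp_pos: [0.5247, -0.0247, 0.26]
orientation: [0.198, 0.162, 0.966, -0.035]
wrist_force: [-2.4, 0.2, -0.8]
finger_gap: 0.0853
grip_force: 0.0
```

```bash
python3 - <<'E'
from h import *
c=grab('wrist','w1');where();P=pts(c);im=c['image'].astype(int)
Q=P*1000-np.r_[O,0];Q=np.stack([Q@ex,Q@ey,Q[...,2]],-1)
n=(abs(Q[...,0])<70)&(abs(Q[...,1])<25)&(Q[...,2]>165)&(Q[...,2]<255)
o=n&(im[...,0]>180)&(im[...,1]>80)&(im[...,1]<190)&(im[...,2]<70)
print(o.sum(),np.percentile(Q[o],[2,25,50,75,98],0).round(1))
v,u=np.argwhere(o).mean(0);print(u,v)
r=n&(im[...,0]>140)&(im[...,1]<80)&(im[...,2]<90);print('red',r.sum(),np.percentile(Q[r],[2,50,98],0).round(1))
cv2.imwrite('pics/w1c.png',cv2.resize(c['image'][200:480,180:480,::-1],(600,560)))
b=np.array([-np.sin(.42),np.cos(.42)]); q=np.array([12.5,229.5])+2*b
goto(*q,-.42)
E
```

```text
grasp case -19.4 1.0 282.9 lean -0.411 F -0.3977381416984058 0.47083700604429496 t 2.2 gap 0.08505306405059775 0.0
440 [[ -1.3  -5.9 235.6]
 [  0.7  -1.4 237.6]
 [  5.5   2.1 240.1]
 [  9.6   3.6 242.4]
 [ 13.2   5.2 244.5]]
322.6909090909091 300.2886363636364
red 9 [[-17.6   6.4 225.3]
 [-17.1   8.3 226.1]
 [-16.4  10.2 226.6]]
d [ 29.1 -11.4 -51.5] rot [-0.  -0.5 -0.3]
```

View pics/w1c.png

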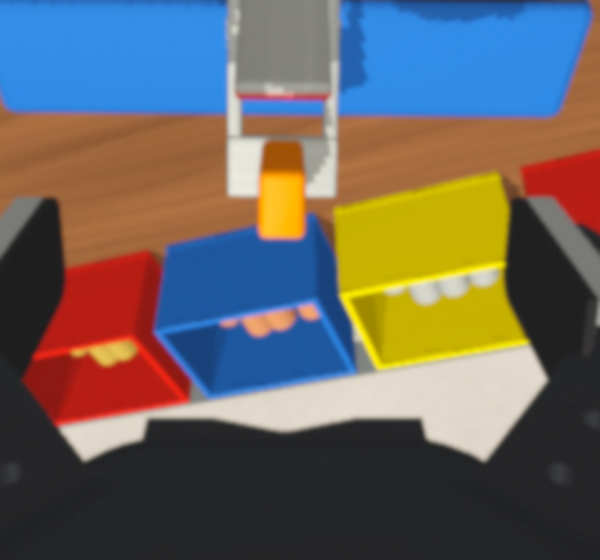

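The tab is at crop (282,200), centred between the fingers (inner edges at 60 and 508). Its slope is about 0.5 and the tab point is near case (10.2, 230.8). The red lever tip fits lever ≈ 1.70.

```bash
python3 - <<'E'
from h import *
goto(9.4,232.3,-.49)
E
```

```text
d [ 28.1 -11.  -49.9] rot [-1.4 -4.3 -0.3]
```

{"method": "step_arm", "body": {
  "deltas": [
    [7, -3, -12, -0.7, -2.1, 0, 1],
    [7, -3, -13, -0.7, -2.2, 0, 1],
    [7, -3, -13, 0, 0, 0, 1],
    [7, -2, -12, 0, 0, 0, 1],
    [0, 0, 0, 0, 0, 0, 1]
  ]
}}

```text
clock: 2.7
tcp_pos: [0.5648, -0.0391, 0.2227]
orientation: [0.245, 0.162, 0.955, -0.041]
wrist_force: [0.3, -0.2, 0.1]
finger_gap: 0.0852
grip_force: 0.0
```

```bash
python3 - <<'E'
from h import *
where();goto(9.4,232.3,-.49)
E
```

```text
grasp case 17.7 0.4 239.1 lean -0.501 F 0.3688260449666675 0.116504525585403 t 2.7 gap 0.08522831860954991 0.0
d [-8.1  2.4 -6.9] rot [ 0.2  0.6 -0.2]
```

{"method": "step_arm", "body": {
  "deltas": [
    [-7, 2.5, -4, 0, 0, 0, 1],
    [0, 0, 0, 0, 0, 0, 1],
    [0, 0, 0, 0, 0, 0, 1]
  ]
}}

```text
clock: 3.0
tcp_pos: [0.5555, -0.0363, 0.2176]
orientation: [0.245, 0.162, 0.955, -0.041]
wrist_force: [0.1, -0.7, -0.8]
finger_gap: 0.0853
grip_force: 0.0
```

```bash
python3 - <<'E'
from h import *
where();goto(9.4,232.3,-.49)
E
```

```text
grasp case 8.0 -0.0 234.0 lean -0.502 F 0.36375874570901834 -0.8014337417840671 t 3.0 gap 0.08527135647683355 0.0
d [ 1.1 -0.4 -1.8] rot [ 0.2  0.7 -0.2]
```

{"method": "step_arm", "body": {
  "deltas": [
    [1, 0, -1.5, 0, 0, 0, -1],
    [0, 0, 0, 0, 0, 0, -1],
    [0, 0, 0, 0, 0, 0, -1],
    [0, 0, 0, 0, 0, 0, -1],
    [0, 0, 0, 0, 0, 0, -1]
  ],
  "newtons": 30
}}

```text
clock: 3.5
tcp_pos: [0.5562, -0.0365, 0.2148]
orientation: [0.244, 0.162, 0.955, -0.041]
wrist_force: [0.2, 0.7, -1.1]
finger_gap: 0.0121
grip_force: 0.0
```

{"method": "step_arm", "body": {
  "deltas": [
    [0, 0, 0, 0, 0, 0, -1],
    [0, 0, 0, 0, 0, 0, -1],
    [0, 0, 0, 0, 0, 0, -1]
  ],
  "newtons": 30
}}

```text
clock: 3.8
tcp_pos: [0.5562, -0.0365, 0.2148]
orientation: [0.244, 0.162, 0.955, -0.041]
wrist_force: [-0.7, -0.3, 0.8]
finger_gap: 0.0114
grip_force: 34.3
```

```bash
python3 - <<'E'
from h import *
where()
# plan: lever 1.70 fixed, slope from .5 to -.3; offset of grasp from tab ~ +1.5 along tab
for s in (.5,.36,.22,.08,-.06,-.15,-.2,-.24,-.27,-.3):
    f=fwd(1.7,1.7+s);print(s,f['tab'].round(1),f['hook'].round(1))
E
```

```text
grasp case 8.7 0.0 231.2 lean -0.501 F -0.5826367270643142 0.8437295069454632 t 3.8 gap 0.01144537157876158 34.281890988349915
0.5 [ 10.2 230.9] [ 27.7 202. ]
0.36 [ 17.2 225. ] [ 30.5 194. ]
0.22 [ 23.3 218.2] [ 32.1 185.6]
0.08 [ 28.4 210.6] [ 32.6 177.2]
-0.06 [ 32.4 202.4] [ 31.9 168.7]
-0.15 [ 34.4 196.9] [ 30.8 163.3]
-0.2 [ 35.2 193.7] [ 30.  160.4]
-0.24 [ 35.8 191.2] [ 29.3 158.1]
-0.27 [ 36.2 189.2] [ 28.6 156.4]
-0.3 [ 36.5 187.3] [ 28.  154.7]
```

```bash
cat >> h.py <<'E'
def arc(n,da=.1,piv=(-28.1,178)):
    p,R,s=now();v=p-np.r_[O,0];v=np.array([v@ex,v[2]])-piv
    for i in range(n):
        c,k=np.cos(da),np.sin(da);v2=np.array([c*v[0]+k*v[1],-k*v[0]+c*v[1]]);d=v2-v;v=v2
        print((d[0]*ex+[0,0,d[1]]).round(1),end=' ')
    print()
E
python3 - <<'E'
from h import *
arc(8)
E
```

```text
[ 3.3 -1.1 -4.8] [ 2.8 -1.  -5.1] [ 2.3 -0.8 -5.3] [ 1.8 -0.6 -5.6] [ 1.2 -0.4 -5.7] [ 0.7 -0.2 -5.8] [ 0.1 -0.1 -5.9] [-0.4  0.1 -5.9]
```

{"method": "step_arm", "body": {
  "deltas": [
    [1.7, -0.6, -2.4, 0.95, 2.7, 0, -1],
    [1.6, -0.5, -2.4, 0.95, 2.7, 0, -1],
    [1.4, -0.5, -2.5, 0.95, 2.7, 0, -1],
    [1.4, -0.5, -2.6, 0.95, 2.7, 0, -1],
    [0, 0, 0, 0, 0, 0, -1]
  ]
}}

```text
clock: 4.3
tcp_pos: [0.5635, -0.0391, 0.205]
orientation: [0.148, 0.166, 0.975, -0.025]
wrist_force: [0.8, -0.5, 3.7]
finger_gap: 0.0114
grip_force: 34.8
```

{"method": "step_arm", "body": {
  "deltas": [
    [1.2, -0.4, -2.6, 0.95, 2.7, 0, -1],
    [1.1, -0.4, -2.7, 0.95, 2.7, 0, -1],
    [0.9, -0.3, -2.8, 0.95, 2.7, 0, -1],
    [0.9, -0.3, -2.8, 0.95, 2.7, 0, -1],
    [0, 0, 0, 0, 0, 0, -1]
  ]
}}

```text
clock: 4.8
tcp_pos: [0.5676, -0.0405, 0.1941]
orientation: [0.05, 0.168, 0.985, -0.008]
wrist_force: [1.1, -1.1, 5.8]
finger_gap: 0.0112
grip_force: 35.1
```

```bash
python3 - <<'E'
from h import *
where();arc(4)
c=grab('wrist','w2')
cv2.imwrite('pics/w2c.png',c['image'][100:480,120:520,::-1])
E
```

```text
grasp case 27.8 0.0 212.7 lean -0.102 F 1.3974770147461197 5.753078039915989 t 4.8 gap 0.011190271434807511 35.075538754463196
[ 1.2 -0.4 -5.9] [ 0.7 -0.2 -6. ] [ 0.1 -0.  -6. ] [-0.4  0.2 -6. ]
```

View pics/w2c.png

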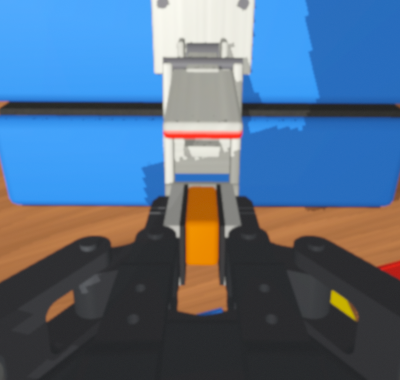

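The tab is pinched at crop (202,225) and is turning down with the tool; the lever's red edge is at (202,133). I'll continue.

{"method": "step_arm", "body": {
  "deltas": [
    [0.6, -0.2, -2.9, 0.95, 2.7, 0, -1],
    [0.6, -0.2, -2.9, 0.95, 2.7, 0, -1],
    [0.4, -0.1, -2.9, 0.95, 2.7, 0, -1],
    [0.4, -0.1, -2.9, 0.95, 2.7, 0, -1],
    [0, 0, 0, 0, 0, 0, -1]
  ]
}}

```text
clock: 5.35
tcp_pos: [0.569, -0.041, 0.1819]
orientation: [-0.048, 0.168, 0.985, 0.009]
wrist_force: [0.3, -1.1, 4.8]
finger_gap: 0.0114
grip_force: 35.0
```

```bash
python3 - <<'E'
from h import *
where();arc(4,.05)
c=grab('wrist','w3');P=pts(c);im=c['image'].astype(int)
Q=P*1000-np.r_[O,0];Q=np.stack([Q@ex,Q@ey,Q[...,2]],-1)
n=(abs(Q[...,0])<70)&(abs(Q[...,1])<25)&(Q[...,2]>165)&(Q[...,2]<255)
r=n&(im[...,0]>140)&(im[...,1]<80)&(im[...,2]<90);print('red',r.sum(),np.percentile(Q[r],[2,50,98],0).round(1))
E
```

```text
grasp case 33.1 0.0 200.6 lean 0.098 F 0.7116938850809964 4.810451094966662 t 5.35 gap 0.011438672777001582 34.96826469898224
[ 0.1 -0.  -3. ] [-0.  0. -3.] [-0.2  0.1 -3. ] [-0.3  0.1 -3. ] 
red 402 [[-16.7 -10.6 198.1]
 [-16.1   0.4 225.8]
 [ 36.2  10.8 227.3]]
```

{"method": "step_arm", "body": {
  "deltas": [
    [0.2, 0, -3, 0.95, 2.7, 0, -1],
    [0.1, 0, -3, 0.95, 2.7, 0, -1],
    [0, 0, -1.5, 0.5, 1.4, 0, -1],
    [0, 0, 0, 0, 0, 0, -1]
  ]
}}

```text
clock: 5.8
tcp_pos: [0.5684, -0.0407, 0.1748]
orientation: [-0.11, 0.167, 0.98, 0.019]
wrist_force: [-0.5, -2.0, 2.4]
finger_gap: 0.0114
grip_force: 34.8
```

{"method": "step_arm", "body": {
  "deltas": [
    [0, 0, -1, 0.3, 0.9, 0, -1],
    [0, 0, -1, 0.3, 0.9, 0, -1],
    [0, 0, 0, 0, 0, 0, -1]
  ]
}}

```text
clock: 6.1
tcp_pos: [0.5683, -0.0406, 0.1728]
orientation: [-0.127, 0.166, 0.978, 0.022]
wrist_force: [-1.2, -2.6, 2.7]
finger_gap: 0.0109
grip_force: 34.6
```

```bash
python3 - <<'E'
from h import *
where()
E
```

```text
grasp case 35.3 0.2 190.9 lean 0.259 F -0.24041863926785323 2.724864696838246 t 6.1 gap 0.01094730912242527 34.63034212589264
```

{"method": "step_arm", "body": {
  "deltas": [
    [0, 0, -1, 0.3, 0.9, 0, -1],
    [0, 0, -1, 0.3, 0.9, 0, -1],
    [0, 0, 0, 0, 0, 0, -1]
  ]
}}

```text
clock: 6.4
tcp_pos: [0.5684, -0.0406, 0.1706]
orientation: [-0.144, 0.166, 0.975, 0.025]
wrist_force: [-1.5, -3.4, 3.5]
finger_gap: 0.0111
grip_force: 34.8
```

{"method": "step_arm", "body": {
  "deltas": [
    [0, 0, -0.7, 0.2, 0.6, 0, -1],
    [0, 0, 0, 0, 0, 0, -1]
  ]
}}

```text
clock: 6.6
tcp_pos: [0.5686, -0.0406, 0.1701]
orientation: [-0.149, 0.166, 0.975, 0.025]
wrist_force: [-2.8, -3.1, 3.2]
finger_gap: 0.0115
grip_force: 34.8
```

```bash
python3 - <<'E'
from h import *
where()
E
```

```text
grasp case 36.3 0.3 187.9 lean 0.303 F -1.5792026959748855 3.2441151700391564 t 6.6 gap 0.011481827229684657 34.759368896484375
```

{"method": "step_arm", "body": {
  "deltas": [
    [0, 0, -0.7, 0.2, 0.6, 0, -1],
    [0, 0, 0, 0, 0, 0, -1]
  ]
}}

```text
clock: 6.8
tcp_pos: [0.5687, -0.0407, 0.1694]
orientation: [-0.154, 0.166, 0.974, 0.026]
wrist_force: [-2.7, -3.9, 3.5]
finger_gap: 0.0116
grip_force: 34.8
```

{"method": "step_arm", "body": {
  "deltas": [
    [0, 0, -0.7, 0.2, 0.6, 0, -1],
    [0, 0, 0, 0, 0, 0, -1]
  ]
}}

```text
clock: 7.0
tcp_pos: [0.5688, -0.0407, 0.1689]
orientation: [-0.159, 0.166, 0.973, 0.027]
wrist_force: [-1.5, -3.8, 5.7]
finger_gap: 0.0116
grip_force: 34.9
```

{"method": "step_arm", "body": {
  "deltas": [
    [0, 0, -0.7, 0.2, 0.6, 0, -1],
    [0, 0, 0, 0, 0, 0, -1]
  ]
}}

```text
clock: 7.2
tcp_pos: [0.5688, -0.0407, 0.1687]
orientation: [-0.164, 0.166, 0.972, 0.028]
wrist_force: [-3.3, -3.6, 7.5]
finger_gap: 0.0116
grip_force: 35.2
```

```bash
python3 - <<'E'
from h import *
where()
E
```

```text
grasp case 37.2 0.3 186.4 lean 0.335 F -1.9108739938143227 7.504810081318729 t 7.2 gap 0.011602745575620372 35.19450902938843
```

Contact is at about 7 N. Next I'll draw it back along case -x in small steps.

{"method": "step_arm", "body": {
  "deltas": [
    [-0.9, 0.3, 0, 0, 0, 0, -1],
    [-0.9, 0.3, 0, 0, 0, 0, -1],
    [-0.9, 0.3, 0, 0, 0, 0, -1],
    [0, 0, 0, 0, 0, 0, -1]
  ]
}}

```text
clock: 7.6
tcp_pos: [0.5685, -0.0406, 0.1689]
orientation: [-0.161, 0.166, 0.972, 0.028]
wrist_force: [3.4, -5.5, 5.5]
finger_gap: 0.0116
grip_force: 35.3
```

{"method": "step_arm", "body": {
  "deltas": [
    [-0.9, 0.3, 0, 0, 0, 0, -1],
    [-0.9, 0.3, 0, 0, -0.3, 0, -1],
    [0, 0, 0, 0, 0, 0, -1]
  ]
}}

```text
clock: 7.9
tcp_pos: [0.5666, -0.0399, 0.1689]
orientation: [-0.159, 0.166, 0.973, 0.028]
wrist_force: [3.7, -5.8, 6.5]
finger_gap: 0.0115
grip_force: 35.2
```

```bash
python3 - <<'E'
from h import *
where()
E
```

```text
grasp case 34.6 0.2 186.7 lean 0.324 F 5.446850094091571 6.493634815140283 t 7.9 gap 0.011507901354836623 35.23459017276764
```

{"method": "step_arm", "body": {
  "deltas": [
    [-0.9, 0.3, 0, 0, 0, 0, -1],
    [-0.9, 0.3, 0, 0, -0.3, 0, -1],
    [0, 0, 0, 0, 0, 0, -1]
  ]
}}

```text
clock: 8.2
tcp_pos: [0.5648, -0.0393, 0.1689]
orientation: [-0.156, 0.166, 0.973, 0.028]
wrist_force: [3.7, -6.0, 5.0]
finger_gap: 0.0113
grip_force: 35.2
```

{"method": "step_arm", "body": {
  "deltas": [
    [-0.9, 0.3, 0, 0, 0, 0, -1],
    [-0.9, 0.3, 0, 0, -0.3, 0, -1],
    [0, 0, 0, 0, 0, 0, -1]
  ]
}}

```text
clock: 8.5
tcp_pos: [0.5634, -0.0388, 0.1689]
orientation: [-0.153, 0.165, 0.974, 0.029]
wrist_force: [3.8, -5.6, 6.0]
finger_gap: 0.0116
grip_force: 35.2
```

{"method": "step_arm", "body": {
  "deltas": [
    [-0.9, 0.3, 0, 0, 0, 0, -1],
    [-0.9, 0.3, 0, 0, -0.3, 0, -1],
    [0, 0, 0, 0, 0, 0, -1]
  ]
}}

```text
clock: 8.8
tcp_pos: [0.5622, -0.0384, 0.1689]
orientation: [-0.15, 0.165, 0.974, 0.029]
wrist_force: [5.6, -5.3, 5.2]
finger_gap: 0.0115
grip_force: 35.2
```

```bash
python3 - <<'E'
from h import *
where()
c=grab('wrist','w4')
cv2.imwrite('pics/w4c.png',c['image'][60:380,160:480,::-1])
P=pts(c);im=c['image'].astype(int)
Q=P*1000-np.r_[O,0];Q=np.stack([Q@ex,Q@ey,Q[...,2]],-1)
n=(abs(Q[...,0])<90)&(abs(Q[...,1])<25)&(Q[...,2]>205)&(Q[...,2]<255)
r=n&(im[...,0]>140)&(im[...,1]<80)&(im[...,2]<90);print('red',r.sum(),np.percentile(Q[r],[5,50,95],0).round(1))
E
```

```text
grasp case 29.7 0.1 186.8 lean 0.307 F 7.029489168345613 5.196469638861325 t 8.8 gap 0.011496334221460732 35.226945877075195
red 2424 [[-4.390e+01 -1.030e+01  2.155e+02]
 [-4.130e+01  2.000e-01  2.216e+02]
 [-3.940e+01  1.050e+01  2.251e+02]]
```

View pics/w4c.png

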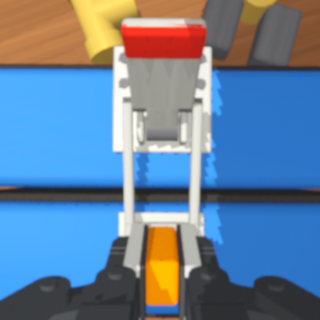

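The lever has been drawn along to about 1.33 (red end at crop (165,42)). It needs about 3 mm more to bite.

{"method": "step_arm", "body": {
  "deltas": [
    [-0.9, 0.3, 0, 0, 0, 0, -1],
    [-0.9, 0.3, 0, 0, 0, 0, -1],
    [0, 0, 0, 0, 0, 0, -1]
  ]
}}

```text
clock: 9.15
tcp_pos: [0.5617, -0.0382, 0.169]
orientation: [-0.149, 0.165, 0.974, 0.029]
wrist_force: [8.2, -6.2, 4.4]
finger_gap: 0.0116
grip_force: 35.3
```

{"method": "step_arm", "body": {
  "deltas": [
    [-0.9, 0.3, 0, 0, 0, 0, -1],
    [-0.9, 0.3, 0, 0, 0, 0, -1],
    [0, 0, 0, 0, 0, 0, -1]
  ]
}}

```text
clock: 9.45
tcp_pos: [0.5607, -0.0379, 0.1691]
orientation: [-0.148, 0.165, 0.975, 0.029]
wrist_force: [10.1, -7.5, 5.2]
finger_gap: 0.0111
grip_force: 35.5
```

```bash
python3 - <<'E'
from h import *
where()
E
```

```text
grasp case 28.0 0.1 187.0 lean 0.302 F 11.97352279893695 5.244652268613173 t 9.45 gap 0.011116273362455817 35.47368764877319
```

{"method": "step_arm", "body": {
  "deltas": [
    [-0.9, 0.3, 0, 0, 0, 0, -1],
    [-0.9, 0.3, 0, 0, 0, 0, -1],
    [0, 0, 0, 0, 0, 0, -1]
  ]
}}

```text
clock: 9.75
tcp_pos: [0.5596, -0.0375, 0.1693]
orientation: [-0.147, 0.166, 0.975, 0.029]
wrist_force: [11.3, -7.4, 5.1]
finger_gap: 0.0113
grip_force: 35.6
```

{"method": "step_arm", "body": {
  "deltas": [
    [-0.9, 0.3, 0, 0, 0, 0, -1],
    [-0.9, 0.3, 0, 0, 0, 0, -1],
    [0, 0, 0, 0, 0, 0, -1]
  ]
}}

```text
clock: 10.05
tcp_pos: [0.5588, -0.0372, 0.1695]
orientation: [-0.146, 0.166, 0.975, 0.029]
wrist_force: [14.0, -9.3, 6.5]
finger_gap: 0.0114
grip_force: 35.8
```

```bash
python3 - <<'E'
from h import *
where()
c=grab('wrist','w5');P=pts(c);im=c['image'].astype(int)
Q=P*1000-np.r_[O,0];Q=np.stack([Q@ex,Q@ey,Q[...,2]],-1)
n=(abs(Q[...,0])<90)&(abs(Q[...,1])<25)&(Q[...,2]>205)&(Q[...,2]<255)
r=n&(im[...,0]>140)&(im[...,1]<80)&(im[...,2]<90);print('red',r.sum(),np.percentile(Q[r],[5,50,95],0).round(1))
for L in(1.0,1.1,1.2,1.3):print(L,fwd(L,L)['tip'])
c=grab('scene','s1')
cv2.imwrite('pics/s1c.png',cv2.resize(c['image'][190:330,250:420,::-1],(680,560),interpolation=2))
E
```

```text
grasp case 25.8 0.1 187.3 lean 0.299 F 16.331199182134657 6.472668293876759 t 10.05 gap 0.011387517945237005 35.81248462200165
red 2525 [[-56.1 -10.3 211.2]
 [-53.    0.6 216. ]
 [-50.3  10.8 219.8]]
1.0 [-60.47567011 217.20489879]
1.1 [-54.80213337 220.17126135]
1.2 [-48.86079857 222.55639589]
1.3 [-42.71102957 224.33647094]
```

View pics/s1c.png

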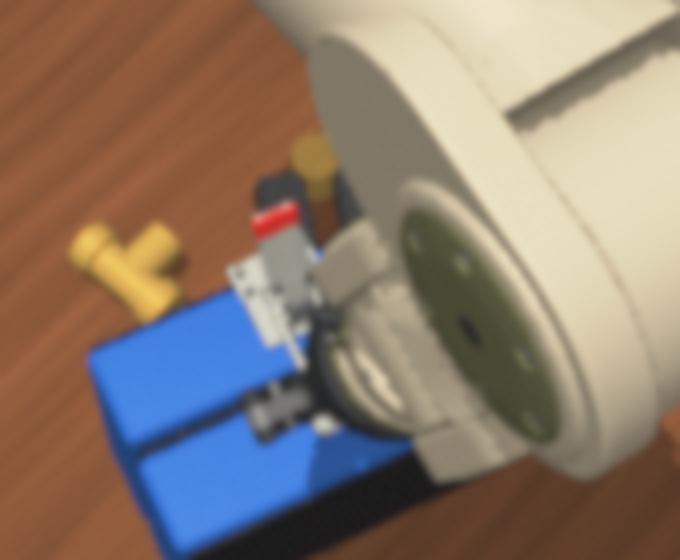

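{"method": "step_arm", "body": {
  "deltas": [
    [-0.9, 0.3, 0, 0, 0, 0, -1],
    [-0.9, 0.3, 0, 0, 0, 0, -1],
    [0, 0, 0, 0, 0, 0, -1],
    [0, 0, 0, 0, 0, 0, -1]
  ]
}}

```text
clock: 10.55
tcp_pos: [0.5581, -0.0369, 0.1696]
orientation: [-0.145, 0.166, 0.975, 0.029]
wrist_force: [15.7, -9.0, 6.1]
finger_gap: 0.0113
grip_force: 35.9
```

```bash
python3 - <<'E'
from h import *
where()
E
```

```text
grasp case 25.1 0.1 187.5 lean 0.296 F 17.78865330610724 6.10450399635366 t 10.55 gap 0.011292897784505497 35.88748812675476
```

```bash
python3 - <<'E'
from h import *
def meas(c):
    P=pts(c);im=c['image'].astype(int)
    Q=P*1000-np.r_[O,0];Q=np.stack([Q@ex,Q@ey,Q[...,2]],-1)
    n=(abs(Q[...,0])<90)&(abs(Q[...,1])<25)&(Q[...,2]>205)&(Q[...,2]<255)
    r=n&(im[...,0]>140)&(im[...,1]<80)&(im[...,2]<90);t=np.percentile(Q[r],[5,50,95],0)[:,[0,2]].round(1) if r.sum()>3 else None
    # seam: ray to z=150 plane
    K=c['K'];T=c['world_from_camera'];v,u=np.mgrid[:480,:640]
    d=np.stack([(u-K[0,2])/K[0,0],(v-K[1,2])/K[1,1],np.ones_like(u,float)],-1)@T[:3,:3].T
    X=(T[:3,3]+d*((.15-T[2,3])/d[...,2])[...,None])*1000-np.r_[O,0];cx,cy=X@ex,X@ey
    for lo,hi in((-75,-35),(35,75)):
        m=(cy>lo)&(cy<hi)&(abs(cx-2)<14);b=im[...,2][m];x=cx[m]
        prof=[b[(x>=k)&(x<k+.5)].mean() for k in np.arange(-12,15,.5)];prof=np.array(prof)
        h=(np.nanmax(prof)+np.nanmin(prof))/2;k=np.where(prof<h)[0];print('seam',-12+.5*k[0],-12+.5*k[-1]+.5,end=' ')
    print(t.tolist() if t is not None else None)
for n in('w0','w4','w5'):print(n);meas(dict(np.load(f'pics/{n}.npz')))
print('now');meas(grab('wrist','w6'))
E
```

```text
w0
seam -2.0 5.0 seam -1.5 5.5 None
w4
seam 0.0 7.0 seam 0.5 7.0 [[-43.9, 215.5], [-41.3, 221.6], [-39.4, 225.1]]
w5
seam -1.0 6.5 seam 0.0 7.0 [[-56.1, 211.2], [-53.0, 216.0], [-50.3, 219.8]]
now
seam -0.5 6.0 seam 0.0 7.0 [[-58.4, 210.0], [-55.2, 214.5], [-52.4, 218.4]]
```

The toe sits under the nose: the model gives the hook about 3 mm inside and 7 mm below, with the lever near 1.06. I'll ease the pull, open the gripper, and retreat along the tab.

{"method": "step_arm", "body": {
  "deltas": [
    [0.9, -0.3, 0, 0, 0, 0, -1],
    [0.9, -0.3, 0, 0, 0, 0, -1],
    [0, 0, 0.5, 0, 0, 0, 0],
    [0, 0, 0, 0, 0, 0, 0.3],
    [0, 0, 0, 0, 0, 0, 0.3]
  ]
}}

```text
clock: 11.1
tcp_pos: [0.5512, -0.034, 0.168]
orientation: [-0.155, 0.165, 0.974, 0.03]
wrist_force: [-0.1, 0.3, -0.3]
finger_gap: 0.0546
grip_force: 0.0
```

{"method": "step_arm", "body": {
  "deltas": [
    [0, 0, 0, 0, 0, 0, 0.3],
    [2.8, -1, 9.5, 0, 0, 0, 0.3],
    [5.6, -2, 19, 0, 0, 0, 0.3],
    [5.6, -2, 19, 0, 0, 0, 0.3],
    [5.6, -2, 19, 0, 0, 0, 0.3]
  ]
}}

```text
clock: 11.6
tcp_pos: [0.5713, -0.0418, 0.2364]
orientation: [-0.154, 0.165, 0.974, 0.03]
wrist_force: [1.3, -0.5, 0.2]
finger_gap: 0.0553
grip_force: 0.0
```

{"method": "step_arm", "body": {
  "deltas": [
    [0, 0, 20, -2, -5.6, 0, 0],
    [-5, 2, 20, -2, -5.6, 0, -1],
    [-10, 4, 10, -2, -5.6, 0, -1],
    [0, 0, 0, 0, 0, 0, -1],
    [0, 0, 0, 0, 0, 0, -1]
  ]
}}

```text
clock: 12.1
tcp_pos: [0.5555, -0.0354, 0.2868]
orientation: [-0.001, 0.167, 0.986, 0.003]
wrist_force: [0.8, -0.3, 0.3]
finger_gap: -0.0001
grip_force: 0.0
```

```bash
python3 - <<'E'
from h import *
where()
c=grab('wrist','w7')
cv2.imwrite('pics/w7c.png',cv2.resize(c['image'][100:380,170:490,::-1],(640,560),interpolation=2))
P=pts(c);im=c['image'].astype(int)
Q=P*1000-np.r_[O,0];Q=np.stack([Q@ex,Q@ey,Q[...,2]],-1)
n=(abs(Q[...,0])<90)&(abs(Q[...,1])<25)&(Q[...,2]>160)&(Q[...,2]<255)
r=n&(im[...,0]>140)&(im[...,1]<80)&(im[...,2]<90);print('red',r.sum(),np.percentile(Q[r],[5,50,95],0).round(1))
o=n&(im[...,0]>180)&(im[...,1]>80)&(im[...,1]<190)&(im[...,2]<70)
print('or',o.sum(),np.percentile(Q[o],[2,25,50,75,98],0).round(1))
print(fwd(1.06,1.06-.28)['tabend'])
E
```

```text
grasp case 16.8 0.8 305.5 lean 0.002 F 0.8594762034853116 0.3460999605616897 t 12.1 gap -9.569908273680647e-05 0.0
red 507 [[-57.5  -9.5 212. ]
 [-54.5   0.3 217.4]
 [-51.3   9.7 220. ]]
or 462 [[ 1.430e+01 -4.700e+00  1.725e+02]
 [ 1.710e+01 -2.400e+00  1.825e+02]
 [ 1.970e+01  1.000e-01  1.918e+02]
 [ 2.940e+01  2.800e+00  1.958e+02]
 [ 3.650e+01  4.800e+00  1.982e+02]]
[ 29.53598095 194.96643921]
```

View pics/w7c.png

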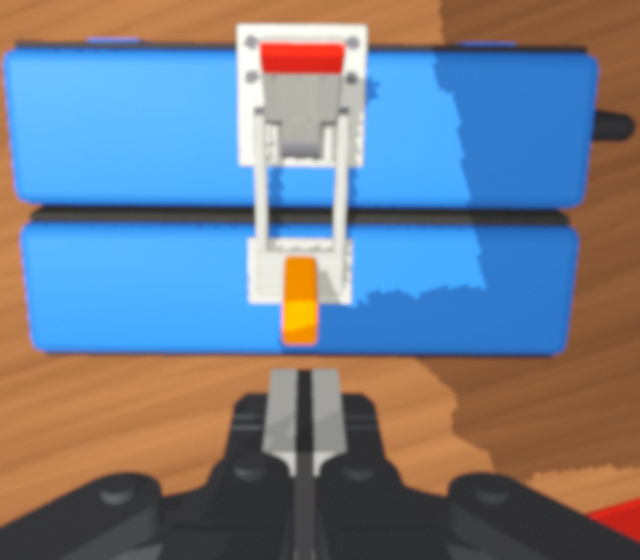

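The latch is still engaged after release: tab at crop (300,300), red lever end at (300,58), lever about 1.08. I'll push the lever with the shut fingertips along its arc.

```bash
cat >> h.py <<'E'
def C(L,r=56,off=2.5):
    u=np.array([-np.cos(L),np.sin(L)]);n=np.array([np.sin(L),np.cos(L)])
    return np.array([-28,162])+r*u+off*n+[11,0]
def tcp(): 
    p,R,s=now();v=p-np.r_[O,0];return np.array([v@ex,v@ey,v[2]]),s
E
python3 - <<'E'
from h import *
goto(*C(1.08,off=9),0,g=0)
L=np.arange(1.1,-.01,-.1)
for a,b in zip(L[:-1],L[1:]):
    d=C(b)-C(a);print(b.round(1),C(b).round(1),(d[0]*ex+[0,0,d[1]]).round(1))
E
```

```text
d [-50.3  17.  -70.4] rot [-0.3 -0.1 -0.3]
1.0 [-45.2 210.5] [-4.7  1.7 -2.6]
0.9 [-49.9 207.4] [-4.4  1.6 -3.1]
0.8 [-54.2 203.9] [-4.1  1.5 -3.5]
0.7 [-58.2 200. ] [-3.8  1.3 -3.9]
0.6 [-61.8 195.7] [-3.4  1.2 -4.3]
0.5 [-64.9 191. ] [-3.   1.  -4.6]
0.4 [-67.6 186.1] [-2.5  0.9 -4.9]
0.3 [-69.8 180.9] [-2.   0.7 -5.2]
0.2 [-71.4 175.6] [-1.5  0.5 -5.4]
0.1 [-72.5 170.1] [-1.   0.4 -5.5]
-0.0 [-73.  164.5] [-0.5  0.2 -5.6]
```

{"method": "step_arm", "body": {
  "deltas": [
    [-16, 5, -5, 0, 0, 0, -1],
    [-17, 6, -15, 0, 0, 0, -1],
    [-17, 6, -25, 0, 0, 0, -1],
    [0, 0, -25, 0, 0, 0, -1],
    [0, 0, 0, 0, 0, 0, -1]
  ]
}}

```text
clock: 12.65
tcp_pos: [0.5049, -0.0188, 0.2114]
orientation: [-0.005, 0.167, 0.986, 0.003]
wrist_force: [-0.3, 1.2, -0.3]
finger_gap: -0.0004
grip_force: 0.0
```

{"method": "step_arm", "body": {
  "deltas": [
    [0, 0, 0, 0, 0, 0, -1]
  ]
}}

```text
clock: 12.75
tcp_pos: [0.5071, -0.0192, 0.2147]
orientation: [-0.002, 0.167, 0.986, 0.003]
wrist_force: [0.6, -1.2, 0.8]
finger_gap: 0.0001
grip_force: 0.0
```

```bash
python3 - <<'E'
from h import *
print(tcp()[0],tcp()[1]['wrist_force']);goto(*C(1.08,off=9),0,g=0);goto(*C(1.08,off=2.5),0,g=0)
E
```

```text
[-3.43430016e+01 -9.80866052e-02  2.14729603e+02] [ 0.5958922  -1.1895336   0.81148312]
d [-1.   0.5  0.9] rot [-0.4 -0.2 -0.2]
d [-6.4  2.4 -2.2] rot [-0.4 -0.2 -0.2]
```

Approach, then follow the arc in small rows.

{"method": "step_arm", "body": {
  "deltas": [
    [-2.2, 0.8, -0.7, 0, 0, 0, -1],
    [-2.2, 0.8, -0.7, 0, 0, 0, -1],
    [-2, 0.7, -0.7, 0, 0, 0, -1],
    [0, 0, 0, 0, 0, 0, -1]
  ]
}}

```text
clock: 13.15
tcp_pos: [0.4998, -0.0165, 0.2135]
orientation: [-0.001, 0.167, 0.986, 0.003]
wrist_force: [0.4, 0.6, -0.4]
finger_gap: 0.0003
grip_force: 0.0
```

{"method": "step_arm", "body": {
  "deltas": [
    [-2.2, 0.8, -1.2, 0, 0, 0, -1],
    [-2.2, 0.8, -1.3, 0, 0, 0, -1],
    [0, 0, 0, 0, 0, 0, -1]
  ]
}}

```text
clock: 13.45
tcp_pos: [0.4957, -0.015, 0.2109]
orientation: [-0.001, 0.167, 0.986, 0.003]
wrist_force: [1.1, -1.8, 1.1]
finger_gap: 0.0
grip_force: 0.9
```

{"method": "step_arm", "body": {
  "deltas": [
    [-2.2, 0.8, -1.4, 0, 0, 0, -1],
    [-2.2, 0.8, -1.5, 0, 0, 0, -1],
    [0, 0, 0, 0, 0, 0, -1]
  ]
}}

```text
clock: 13.75
tcp_pos: [0.4911, -0.0133, 0.2076]
orientation: [-0.001, 0.167, 0.986, 0.003]
wrist_force: [3.0, 0.1, 2.1]
finger_gap: 0.0003
grip_force: 1.4
```

```bash
python3 - <<'E'
from h import *
print(tcp()[0],tcp()[1]['wrist_force'])
c=grab('wrist','w8');P=pts(c);im=c['image'].astype(int)
Q=P*1000-np.r_[O,0];Q=np.stack([Q@ex,Q@ey,Q[...,2]],-1)
n=(abs(Q[...,0])<99)&(abs(Q[...,1])<25)&(Q[...,2]>160)&(Q[...,2]<255)
r=n&(im[...,0]>140)&(im[...,1]<80)&(im[...,2]<90);print('red',r.sum(),np.percentile(Q[r],[5,50,95],0).round(1))
cv2.imwrite('pics/w8c.png',c['image'][100:480,120:520,::-1])
E
```

```text
[-5.14077988e+01  1.22709332e-01  2.07579447e+02] [3.02648946 0.05617705 2.1334697 ]
red 491 [[-65.6  -9.9 210. ]
 [-64.3   0.4 213.8]
 [-59.8  10.3 214.9]]
```

{"method": "step_arm", "body": {
  "deltas": [
    [-2.1, 0.8, -1.7, 0, 0, 0, -1],
    [-2.1, 0.7, -1.7, 0, 0, 0, -1],
    [0, 0, 0, 0, 0, 0, -1]
  ]
}}

```text
clock: 14.1
tcp_pos: [0.4868, -0.0118, 0.2039]
orientation: [-0.001, 0.167, 0.986, 0.003]
wrist_force: [2.6, -1.3, -0.4]
finger_gap: 0.0004
grip_force: 1.5
```

{"method": "step_arm", "body": {
  "deltas": [
    [-1.9, 0.7, -2, 0, 0, 0, -1],
    [-1.9, 0.6, -2, 0, 0, 0, -1],
    [0, 0, 0, 0, 0, 0, -1]
  ]
}}

```text
clock: 14.4
tcp_pos: [0.4828, -0.0104, 0.1999]
orientation: [-0.002, 0.167, 0.986, 0.003]
wrist_force: [3.8, -0.4, 0.4]
finger_gap: 0.0001
grip_force: 1.5
```

```bash
python3 - <<'E'
from h import *
print(tcp()[0],tcp()[1]['wrist_force'])
c=grab('wrist','w9');P=pts(c);im=c['image'].astype(int)
Q=P*1000-np.r_[O,0];Q=np.stack([Q@ex,Q@ey,Q[...,2]],-1)
n=(abs(Q[...,0])<99)&(abs(Q[...,1])<25)&(Q[...,2]>160)&(Q[...,2]<255)
r=n&(im[...,0]>140)&(im[...,1]<80)&(im[...,2]<90);print('red',r.sum(),np.percentile(Q[r],[5,50,95],0).round(1))
E
```

```text
[-6.02010593e+01  1.10376026e-01  1.99878817e+02] [ 3.76365602 -0.3825738   0.40435973]
red 456 [[-74.5 -10.2 201.1]
 [-72.3   0.8 205.1]
 [-67.1  10.8 206.4]]
```

```bash
python3 - <<'E'
from h import *
c=np.load('pics/w9.npz');cv2.imwrite('pics/w9c.png',cv2.resize(c['image'][120:480,140:500,::-1],(600,600)))
E
```

```text
(no output)
```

View pics/w9c.png

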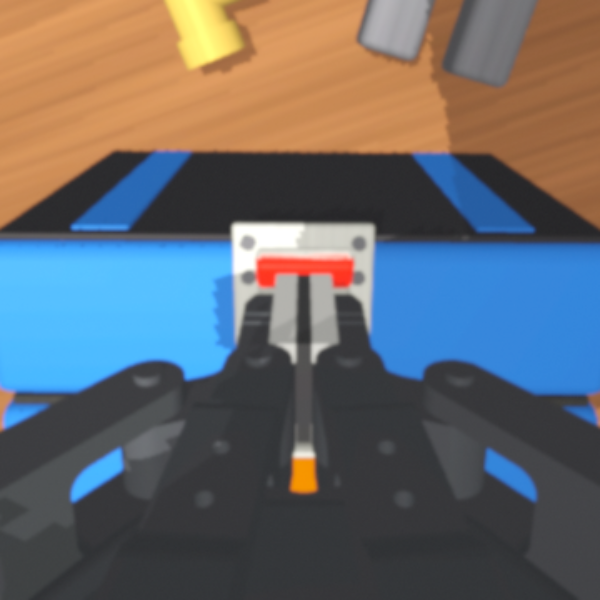

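The fingertips are on the lever at crop (305,290), and the tab shows through the gap at (303,475). I'll check the tab's position numerically, along with the scene camera's view of the keeper region.

```bash
cat >> h.py <<'E'
def chk(c,tag=''):
    P=pts(c);im=c['image'].astype(int)
    Q=P*1000-np.r_[O,0];Q=np.stack([Q@ex,Q@ey,Q[...,2]],-1)
    n=(Q[...,0]>-99)&(Q[...,0]<60)&(abs(Q[...,1])<25)&(Q[...,2]>152)&(Q[...,2]<255)
    for nm,m in(('or',(im[...,0]>180)&(im[...,1]>80)&(im[...,1]<190)&(im[...,2]<70)),('red',(im[...,0]>140)&(im[...,1]<80)&(im[...,2]<90))):
        m=m&n
        print(tag,nm,m.sum(),np.percentile(Q[m],[5,50,95],0)[:,[0,2]].round(1).tolist() if m.sum()>3 else '')
    return Q
E
python3 - <<'E'
from h import *
for n in('w7','w8','w9'):chk(dict(np.load(f'pics/{n}.npz')),n)
for n in('scene','top'):chk(grab(n,n+'2'),n)
for L,s in((1.08,-.28),(.75,-.25),(.75,.03)):print(fwd(L,L+s))
E
```

```text
w7 or 462 [[14.7, 173.5], [19.7, 191.8], [35.7, 197.8]]
w7 red 507 [[-57.5, 212.0], [-54.5, 217.4], [-51.3, 220.0]]
w8 or 376 [[12.9, 176.7], [15.6, 185.7], [17.6, 193.1]]
w8 red 491 [[-65.6, 210.0], [-64.3, 213.8], [-59.8, 214.9]]
w9 or 333 [[-73.8, 170.2], [11.0, 177.8], [12.6, 206.9]]
w9 red 456 [[-74.5, 201.1], [-72.3, 205.1], [-67.1, 206.4]]
scene or 19 [[19.4, 186.4], [27.5, 194.9], [32.8, 196.9]]
scene red 0 
top or 0 
top red 0 
{'p': array([-37.41086175, 174.94210884]), 'tab': array([ 27.02936727, 185.54667785]), 'tabend': array([ 29.79292376, 195.15723223]), 'hook': array([ 19.15776507, 152.7445761 ]), 'tip': array([-55.96012079, 219.62362055]), 's': -0.28}
{'p': array([-41.09687384, 171.19425883]), 'tab': array([ 22.9962699 , 183.72697305]), 'tabend': array([ 25.47030949, 193.41609726]), 'hook': array([ 16.1121251, 150.7035185]), 'tip': array([-73.12399071, 207.45410281]), 's': -0.25}
{'p': array([-41.09687384, 171.19425883]), 'tab': array([ 17.03670414, 200.95139429]), 'tabend': array([ 16.73674914, 210.94689463]), 'hook': array([ 19.54687755, 167.3115514 ]), 'tip': array([-73.12399071, 207.45410281]), 's': 0.030000000000000027}
```

The tab stays low (end z ≈ 196), so it is still hooked and drawing in. Continue the swing.

{"method": "step_arm", "body": {
  "deltas": [
    [-1.8, 0.6, -2.1, 0, 0, 0, -1],
    [-1.7, 0.6, -2.1, 0, 0, 0, -1],
    [0, 0, 0, 0, 0, 0, -1]
  ]
}}

```text
clock: 14.85
tcp_pos: [0.4792, -0.0092, 0.1957]
orientation: [-0.002, 0.167, 0.986, 0.003]
wrist_force: [2.0, -0.9, 1.6]
finger_gap: -0.0002
grip_force: 1.3
```

{"method": "step_arm", "body": {
  "deltas": [
    [-1.5, 0.5, -2.3, 0, 0, 0, -1],
    [-1.5, 0.5, -2.3, 0, 0, 0, -1],
    [0, 0, 0, 0, 0, 0, -1]
  ]
}}

```text
clock: 15.15
tcp_pos: [0.4759, -0.0081, 0.1909]
orientation: [-0.002, 0.167, 0.986, 0.003]
wrist_force: [2.0, -0.4, 0.8]
finger_gap: -0.0001
grip_force: 0.9
```

{"method": "step_arm", "body": {
  "deltas": [
    [-1.3, 0.5, -2.5, 0, 0, 0, -1],
    [-1.2, 0.4, -2.5, 0, 0, 0, -1],
    [0, 0, 0, 0, 0, 0, -1]
  ]
}}

```text
clock: 15.45
tcp_pos: [0.4731, -0.0072, 0.1857]
orientation: [-0.002, 0.167, 0.986, 0.003]
wrist_force: [0.2, 0.6, 0.1]
finger_gap: -0.0002
grip_force: 0.3
```

```bash
python3 - <<'E'
from h import *
print(tcp()[0],tcp()[1]['wrist_force']);chk(grab('wrist','w10'));chk(grab('scene','s3'))
E
```

```text
[-7.03674446e+01 -7.97194136e-02  1.85699306e+02] [0.19776693 0.59233854 0.08343971]
 or 113 [[-84.8, 188.2], [-84.1, 189.5], [-83.4, 190.4]]
 red 696 [[-85.4, 186.3], [-82.1, 188.7], [-75.9, 190.2]]
 or 18 [[18.3, 185.1], [26.7, 193.8], [29.5, 197.3]]
 red 0
```

```bash
cat >> h.py <<'E'
def seam(c):
    im=c['image'].astype(int);K=c['K'];T=c['world_from_camera'];v,u=np.mgrid[:480,:640]
    d=np.stack([(u-K[0,2])/K[0,0],(v-K[1,2])/K[1,1],np.ones_like(u,float)],-1)@T[:3,:3].T
    X=(T[:3,3]+d*((.15-T[2,3])/d[...,2])[...,None])*1000-np.r_[O,0];cx,cy=X@ex,X@ey
    for lo,hi in((-100,-85),(-85,-70),(-70,-45),(45,70),(70,85),(85,100)):
        m=(cy>lo)&(cy<hi)&(abs(cx-2)<16)
        if m.sum()<200: print('-',end=' ');continue
        b=(im[...,2]-im[...,0])[m];x=cx[m]
        p=np.array([b[(x>=k)&(x<k+1)].mean() if ((x>=k)&(x<k+1)).any() else np.nan for k in np.arange(-12,16,1)])
        print(lo,'dark area mm %.1f'%np.nansum((np.nanmax(p)-p)/(np.nanmax(p)-np.nanmin(p))),end=' ')
    print()
E
python3 - <<'E'
from h import *
for n in('w0','w4','w6','w7','w8','w9','w10','t0','top2','s0','scene2','s3'):
    print(n,end=' ');seam(dict(np.load(f'pics/{n}.npz')))
E
```

```text
w0 -100 dark area mm 7.0 -85 dark area mm 7.0 -70 dark area mm 6.9 45 dark area mm 7.2 70 dark area mm 7.1 85 dark area mm 7.6 
w4 -100 dark area mm 6.2 -85 dark area mm 6.6 -70 dark area mm 7.5 45 dark area mm 7.5 70 dark area mm 6.7 85 dark area mm 6.5 
w6 -100 dark area mm 6.0 -85 dark area mm 7.0 -70 dark area mm 6.7 45 dark area mm 7.4 70 dark area mm 7.5 85 dark area mm 6.5 
w7 -100 dark area mm 7.8 -85 dark area mm 7.5 -70 dark area mm 7.6 45 dark area mm 7.4 70 dark area mm 7.3 85 dark area mm 7.2 
w8 -100 dark area mm 7.2 -85 dark area mm 13.1 -70 dark area mm 18.2 45 dark area mm 17.8 70 dark area mm 14.3 85 dark area mm 7.7 
w9 -100 dark area mm 15.6 -85 dark area mm 19.9 -70 dark area mm 24.9 45 dark area mm 25.7 70 dark area mm 20.9 85 dark area mm 16.6 
w10 -100 dark area mm 25.4 -85 dark area mm 20.3 -70 dark area mm 18.6 45 dark area mm 20.0 70 dark area mm 19.7 85 dark area mm 25.8 
t0 - - - - - - 
top2 - - - - - - 
s0 - - - - - - 
scene2 - - - - - - 
s3 - - - - - -
```

```bash
sed -i 's/m.sum()<200/m.sum()<25/; s/-12,16,1)/-12,16,1.)/' h.py; python3 - <<'E'
from h import *
grab('top','t4')
for n in('t0','top2','t4','s0','scene2','s3'):
    print(n,end=' ');seam(dict(np.load(f'pics/{n}.npz')))
E
```

```text
t0 -100 dark area mm 8.1 -85 dark area mm 8.1 -70 dark area mm 7.9 45 dark area mm 8.1 70 dark area mm 8.3 85 dark area mm 8.0 
top2 -100 dark area mm 6.6 -85 dark area mm 12.5 -70 dark area mm 18.7 45 dark area mm 16.7 70 dark area mm 13.5 85 dark area mm 16.5 
t4 -100 dark area mm 6.1 -85 dark area mm 6.7 -70 dark area mm 17.2 45 dark area mm 15.6 70 dark area mm 10.1 85 dark area mm 10.5 
s0 -100 dark area mm 7.1 -85 dark area mm 7.6 -70 dark area mm 7.4 45 dark area mm 7.7 70 dark area mm 8.0 85 dark area mm 7.7 
scene2 -100 dark area mm 6.4 -85 dark area mm 6.9 -70 dark area mm 6.7 45 dark area mm 7.4 70 dark area mm 7.5 85 dark area mm 7.5 
s3 -100 dark area mm 6.1 -85 dark area mm 6.5 -70 dark area mm 6.4 45 dark area mm 7.1 70 dark area mm 7.4 85 dark area mm 7.2
```

The seam is narrowing and the tab stays low, so it is still hooked. Continue.

{"method": "step_arm", "body": {
  "deltas": [
    [-1.1, 0.4, -2.6, 0, 0, 0, -1],
    [-1, 0.4, -2.6, 0, 0, 0, -1],
    [0, 0, 0, 0, 0, 0, -1]
  ]
}}

```text
clock: 15.9
tcp_pos: [0.4714, -0.0065, 0.1806]
orientation: [-0.002, 0.167, 0.986, 0.003]
wrist_force: [-1.1, -1.6, -1.2]
finger_gap: 0.0
grip_force: 0.0
```

{"method": "step_arm", "body": {
  "deltas": [
    [-0.8, 0.3, -2.7, 0, 0, 0, -1],
    [-0.7, 0.2, -2.7, 0, 0, 0, -1],
    [0, 0, 0, 0, 0, 0, -1]
  ]
}}

```text
clock: 16.2
tcp_pos: [0.4699, -0.006, 0.1752]
orientation: [-0.002, 0.167, 0.986, 0.003]
wrist_force: [-0.5, 0.8, 0.2]
finger_gap: -0.0
grip_force: 0.0
```

{"method": "step_arm", "body": {
  "deltas": [
    [-0.5, 0.2, -2.7, 0, 0, 0, -1],
    [-0.5, 0.2, -2.7, 0, 0, 0, -1],
    [0, 0, 0, 0, 0, 0, -1]
  ]
}}

```text
clock: 16.5
tcp_pos: [0.469, -0.0056, 0.1699]
orientation: [-0.002, 0.167, 0.986, 0.003]
wrist_force: [-0.3, 0.3, 0.7]
finger_gap: 0.0002
grip_force: 0.0
```

```bash
python3 - <<'E'
from h import *
print(tcp()[0],tcp()[1]['wrist_force']);chk(grab('wrist','w11'));c=grab('scene','s4');chk(c);seam(c);seam(grab('top','t5'))
E
```

```text
[-7.47487289e+01  2.84291492e-02  1.69890822e+02] [-0.26598809  0.27523967  0.74301472]
 or 557 [[-89.0, 165.4], [-86.6, 166.3], [-82.5, 167.2]]
 red 492 [[-90.4, 165.0], [-85.1, 166.1], [-81.0, 167.3]]
 or 22 [[16.0, 185.2], [24.3, 193.9], [26.5, 197.9]]
 red 2 
-100 dark area mm 6.2 -85 dark area mm 6.4 -70 dark area mm 6.5 45 dark area mm 7.1 70 dark area mm 7.2 85 dark area mm 7.1 
-100 dark area mm 6.5 -85 dark area mm 6.6 -70 dark area mm 11.6 45 dark area mm 15.0 70 dark area mm 16.6 85 dark area mm 7.8
```

{"method": "step_arm", "body": {
  "deltas": [
    [0, 0, 10, 0, 0, 0, -1],
    [0, 0, 30, 0, 0, 0, -1],
    [0, 0, 40, 0, 0, 0, -1],
    [0, 0, 40, 0, 0, 0, -1],
    [0, 0, 30, 0, 0, 0, -1]
  ]
}}

```text
clock: 17.15
tcp_pos: [0.4698, -0.0058, 0.3239]
orientation: [0.0, 0.167, 0.986, 0.003]
wrist_force: [-0.9, -0.9, 0.1]
finger_gap: -0.0
grip_force: 0.0
```

{"method": "step_arm", "body": {
  "deltas": [
    [5, -2, 20, 0, 0, 0, -1],
    [0, 0, 0, 0, 0, 0, -1],
    [0, 0, 0, 0, 0, 0, -1]
  ]
}}

```text
clock: 17.45
tcp_pos: [0.4746, -0.0078, 0.3408]
orientation: [-0.001, 0.167, 0.986, 0.003]
wrist_force: [-0.1, -0.2, -0.7]
finger_gap: 0.0003
grip_force: 0.0
```

```bash
python3 - <<'E'
from h import *
print(tcp()[0],tcp()[1]['wrist_force']);c=grab('wrist','w12');Q=chk(c);seam(c);c=grab('top','t6');chk(c);seam(c)
c=grab('scene','s5');chk(c);seam(c)
E
```

```text
[-6.87663216e+01 -1.27200554e-01  3.40840509e+02] [-0.06920866 -0.24184747 -0.68011287]
 or 182 [[-90.6, 164.7], [-86.3, 166.1], [-81.2, 167.6]]
 red 44 [[-88.8, 165.0], [-82.9, 166.0], [-81.1, 166.8]]
-100 dark area mm 6.5 -85 dark area mm 6.4 -70 dark area mm 6.0 45 dark area mm 5.4 70 dark area mm 5.1 85 dark area mm 5.1 
 or 0 
 red 0 
-100 dark area mm 16.9 -85 dark area mm 11.9 -70 dark area mm 16.7 45 dark area mm 16.5 70 dark area mm 12.8 85 dark area mm 11.3 
 or 29 [[-89.7, 161.9], [23.3, 190.0], [26.4, 196.8]]
 red 19 [[-88.4, 163.8], [-86.1, 165.0], [-84.1, 166.7]]
-100 dark area mm 6.1 -85 dark area mm 6.3 -70 dark area mm 6.3 45 dark area mm 7.8 70 dark area mm 7.2 85 dark area mm 7.1
```

{"method": "step_arm", "body": {
  "deltas": [
    [8, -3, 3, 0, 0, 0, 1],
    [8, -3, 3, 0, 0, 0, 1],
    [0, 0, 0, 0, 0, 0, 1],
    [0, 0, 0, 0, 0, 0, 1],
    [0, 0, 0, 0, 0, 0, 1]
  ]
}}

```text
clock: 18.1
tcp_pos: [0.4904, -0.0138, 0.3461]
orientation: [-0.002, 0.167, 0.986, 0.003]
wrist_force: [-0.3, -0.1, 0.4]
finger_gap: 0.0722
grip_force: 0.0
```

```bash
python3 - <<'E'
from h import *
print(tcp()[0]);c=grab('wrist','w13');chk(c,'now');chk(dict(np.load('pics/w0.npz')),'w0')
def prof(c):
    im=c['image'].astype(int);K=c['K'];T=c['world_from_camera'];v,u=np.mgrid[:480,:640]
    d=np.stack([(u-K[0,2])/K[0,0],(v-K[1,2])/K[1,1],np.ones_like(u,float)],-1)@T[:3,:3].T
    X=(T[:3,3]+d*((.15-T[2,3])/d[...,2])[...,None])*1000-np.r_[O,0];cx,cy=X@ex,X@ey
    m=(abs(cy)>30)&(abs(cy)<95)&(im[...,2]<256);bl=(im[...,2]-im[...,0])
    ks=np.arange(-10,76,1.);p=np.array([bl[m&(cx>=k)&(cx<k+1)].mean() for k in ks]);h=90
    print([round(float(ks[i]+.5+(h-p[i])/(p[i+1]-p[i])),2) for i in range(len(p)-1) if (p[i]-h)*(p[i+1]-h)<0])
prof(dict(np.load('pics/w0.npz')));prof(c)
E
```

```text
[-51.95182124  -0.50778665 346.13584348]
now or 356 [[-90.6, 164.8], [-81.2, 167.3], [9.8, 197.3]]
now red 63 [[-89.8, 165.2], [-83.0, 166.3], [-81.2, 167.2]]
w0 or 92 [[-0.7, 236.6], [2.0, 238.6], [14.7, 243.4]]
w0 red 0 
[-1.52, 5.48, 58.28]
[-1.75, 3.17, 56.68]
```

```bash
python3 - <<'E'
from h import *
c=dict(np.load('pics/w13.npz'));P=pts(c);im=c['image'].astype(int)
Q=P*1000-np.r_[O,0];Q=np.stack([Q@ex,Q@ey,Q[...,2]],-1)
o=(im[...,0]>150)&(im[...,0]>im[...,2]+100)&(Q[...,0]>-20)&(Q[...,0]<40)&(abs(Q[...,1])<9)&(Q[...,2]>155)
q=Q[o];print(len(q))
for k in range(-4,40,3):
    s=q[(q[:,0]>=k)&(q[:,0]<k+3)]
    if len(s):print(k,len(s),np.percentile(s[:,2],[5,50,95]).round(1))
# height profiles on y strips: lever handle top, claw/keeper region, deck
for lo,hi in((-4,4),(8,15),(-15,-8)):
    print(lo,[(k,round(float(np.median(Q[...,2][(Q[...,0]>=k)&(Q[...,0]<k+4)&(Q[...,1]>lo)&(Q[...,1]<hi)&(Q[...,2]>140)])),1)) for k in range(-92,56,4) if ((Q[...,0]>=k)&(Q[...,0]<k+4)&(Q[...,1]>lo)&(Q[...,1]<hi)&(Q[...,2]>140)).any()])
# deck slope of far half now vs w0
for n in('w0','w13'):
    d=dict(np.load(f'pics/{n}.npz'));Z=pts(d)*1000-np.r_[O,0];Z=np.stack([Z@ex,Z@ey,Z[...,2]],-1)
    for a,b in((-50,-8),(14,48)):
        m=(Z[...,0]>a)&(Z[...,0]<b)&(abs(Z[...,1])>28)&(abs(Z[...,1])<95)&(abs(Z[...,2]-149)<4)
        print(n,a,m.sum(),np.linalg.lstsq(np.c_[Z[m][:,0]-a,Z[m][:,1],np.ones(m.sum())],Z[m][:,2],rcond=None)[0].round(4))
E
```

```text
369
5 113 [170.2 183.4 195. ]
8 70 [179.6 196.6 198.2]
11 43 [196.3 197.4 198.5]
14 41 [196.3 197.3 198.4]
17 43 [196.6 197.3 198.5]
20 36 [196.1 197.3 198.5]
23 23 [167.4 196.7 197.8]
-4 [(-92, 166.3), (-88, 166.0), (-84, 166.3), (-80, 165.6), (-76, 165.3), (-72, 165.5), (-68, 165.0), (-64, 431.6), (-60, 165.2), (-56, 165.3), (-52, 165.2), (-48, 165.1), (-44, 165.4), (-40, 165.2), (-36, 165.2), (-32, 167.4), (-28, 168.6), (-24, 167.5), (-20, 152.7), (-16, 150.7), (-12, 151.0), (-8, 150.1), (-4, 148.4), (0, 146.0), (4, 173.2), (8, 196.2), (12, 197.5), (16, 197.5), (20, 197.4), (24, 196.6), (48, 150.2), (52, 149.3)]
8 [(-92, 166.0), (-88, 166.5), (-84, 166.4), (-80, 165.1), (-76, 304.1), (-72, 442.9), (-68, 164.7), (-64, 428.0), (-60, 164.1), (-56, 164.4), (-52, 164.7), (-48, 161.6), (-44, 163.8), (-40, 163.7), (-36, 163.5), (-32, 165.3), (-28, 164.8), (-24, 164.6), (-20, 163.8), (-16, 161.6), (-12, 157.0), (-8, 162.6), (-4, 163.6), (0, 147.1), (4, 162.4), (8, 164.0), (12, 164.5), (16, 164.4), (20, 164.5), (24, 163.8), (28, 151.9), (32, 151.4), (36, 150.1), (40, 150.1), (44, 150.1), (48, 150.0), (52, 149.5)]
-15 [(-92, 166.2), (-88, 166.1), (-84, 166.1), (-80, 165.4), (-76, 165.9), (-72, 443.5), (-68, 164.8), (-64, 429.5), (-60, 164.6), (-56, 164.5), (-52, 164.8), (-48, 161.8), (-44, 163.6), (-40, 161.5), (-36, 164.1), (-32, 165.6), (-28, 165.9), (-24, 165.0), (-20, 163.8), (-16, 162.2), (-12, 152.1), (-8, 150.8), (-4, 162.5), (0, 146.8), (4, 162.1), (8, 164.1), (12, 164.7), (16, 164.6), (20, 164.4), (24, 163.6), (28, 151.6), (32, 151.1), (36, 150.3), (40, 150.1), (44, 150.0), (48, 150.2), (52, 149.4)]
w0 -50 6111 [-1.100000e-03  3.000000e-04  1.507967e+02]
w0 14 4252 [-3.060000e-02  4.000000e-04  1.503718e+02]
w13 -50 6067 [-1.900000e-03  2.000000e-04  1.507956e+02]
w13 14 4142 [-1.250000e-02  3.000000e-04  1.504962e+02]
```

The far deck's tilt, relative to the near deck, fell from about 0.030 to 0.011 rad. The tab is level at its home position and the lever is flat, so it is latched and the gripper is clear.

```bash
python3 -c "
from workcell import *
print(hand_in())"
```

```text
the job is handed in; nothing more can be done
None
```

The case is latched and the job is handed in: the claw is hooked on the keeper, the lever is flat, the lid measures about 0.01 rad, and the gripper is clear of the case. The tool gave no verdict, and I did not measure whether any bystander moved.

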